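# Pin the stamp drawer open at its serving position

### The job

Stand the glue jar that is in front of the stamp drawer upright on its cork mat, out of the way. Then pull the drawer out by its handle until the hole in its steel side strap lines up under the hole in the bracket, and push the stay pin from the wooden rack down through both holes until its collar sits on the bracket. Leave the hand stamp, the card box and the pen cup where they are, and let go of everything.

Things in the scene. Friction and masses are not known exactly. Their poses are not given: they have to be found in the camera images.
- handle (a point): The drawer's steel bar handle: round, 12 mm thick, 110 mm long along the point's y axis, 50 mm out from the wooden front, 50 mm above the counter. The point is the bar's middle. +x points into the drawer unit (away from the robot, give or take the unit's yaw): the drawer slides out along -x. The front is 18 mm thick, its top at 78 mm.
- strap_hole (a point): Hole, 18 mm diameter, in the flat steel strap (190 x 36 x 8 mm) that is fixed to the drawer, moves with it and runs along the unit's left (+y) side. The point is the hole's centre on the strap's top face, 66 mm above the counter; axes as the handle's. To come under the bracket's hole it must move 45 to 95 mm along -x.
- bracket_hole (a point): Hole, 18 mm diameter, in the 50 x 44 x 8 mm top plate of the dark steel bracket bolted to the counter at the drawer unit's left; its upright is on the +y side of the hole. The point is the hole's centre on the plate's top face, 92 mm above the counter; z up, axes parallel to the drawer's. The strap's top passes 18 mm below the plate.
- pin_knob (a point): Steel stay pin, 106 mm long, 150 g, upright in a well of the rack: shank 14 mm diameter, 60 mm long, its last 14 mm tapering to 6 mm; then a collar 34 mm diameter, 6 mm thick, and a round knob 30 mm diameter, 40 mm high. The point is the knob's centre: 20 mm below the top, 26 mm above the collar's underside, 86 mm above the tip. z runs up the pin.
- pin_shoulder (a point): The same pin: the point on its axis at the underside of the collar, 60 mm above the tip.
- rack: Fixed pale wooden block, 160 x 60 mm, 70 mm high, long along its x axis; origin at the centre of its underside. Two wells of 19 mm diameter lie 45 mm either side of the centre along x; the pin stands in one, its collar on the rack's top (lift it 62 mm to free it), the hand stamp stands over the other. To the robot's left or right.
- jar_center (a point): Glue jar, round, 56 mm diameter, 85 mm high, about 250 g, standing upright on the counter in front of the drawer's handle. The point is its centre, half-way up.
- mat: Cork mat, fixed, 130 mm square, 3 mm thick, flat on the counter on the side of the robot opposite to the rack; origin at the centre of its underside.
- stamp_center (a point): Hand stamp: wooden foot 44 x 50 x 18 mm with a dark turned handle 28 mm wide, 78 mm high in all, standing on the rack 90 mm from the pin. The point is its centre, half-way up. Leave it alone.
- cardbox_center (a point): Plain brown card box, 110 x 75 x 45 mm, standing on top of the drawer unit. The point is its centre. Leave it alone.
- cup_center (a point): Black pen cup, 72 mm diameter, 95 mm high with fixed pens up to 135 mm, standing on the counter left of the drawer unit beyond the bracket. The point is on its axis, half-way up the cup. Leave it alone.
- drawer (a joint): How far the drawer is out, in m: 0 shut, 0.15 fully out. It starts 0 to 0.015 out, takes 2 to 5 N to slide and stays where it is left.
- cabinet: Fixed grey drawer unit, 200 x 200 mm, top 92 mm above the counter; origin at the centre of its underside, +x away from the robot; the drawer comes out at its -x face.
Things that resemble listed ones, but are neither listed nor needed, are in the scene too. Leave any blue or orange look-alike of the part that bears bracket_hole alone.

How it is judged:
By the outcome, as a careful person would: the job done as asked, in the order asked, and still so for the second after the job is handed in, with the robot touching nothing.
It also fails if it takes over 72 s, if anything falls off the work surface, if the arm or the gripper's body presses on something with over 40 N, if the wrist force passes 120 N, or if a joint passes its speed limit or range.

### The arm

A 7-joint arm with a two-finger parallel gripper is mounted at the origin on the work surface. World frame = base frame: x ahead of the robot, y to its left, z up, the work surface at z = 0. Lengths are in m, angles in rad, forces in N, time in s.
With the tool pointing down it reaches from about 0.425 to 0.925 m from the base axis. Payload 6.8 kg.
Tool frame: the origin (TCP) lies on the mounting face of the last link; the fingertips stand 173 mm ahead of it and the grasp point (between the pads) lies 155 mm ahead of it; z points along the fingers, y is the line along which they close (so a half turn about z gives the same grasp; the last joint's range is limited). The gripper opens to 85 mm and grips with 20 to 120 N. Pads are 22 mm wide; open, the fingers measure 114 mm over their backs; the gripper's body (76 mm by 85 mm) begins 54 mm behind the grasp point. The pads swing forward as they close: fully open they stand 13 mm farther back than shut.
Start: joints at [-0.108, 0.477, 0.022, 1.555, -0.011, 1.109, -0.083], TCP at [0.675, 0, 0.405] pointing down, gripper open.
Joint ranges: [-2.96, 2.96], [-0.34, 2.1], [-1.41, 1.46], [0.24, 2.44], [-1.37, 4.51], [0.17, 1.92], [-2.96, 2.96]. Speed limits (rad/s): [2.39, 2.39, 3.14, 3.14, 3.14, 3.14, 3.14].

### API

Orientations are given as a rotation vector (axis times angle).
In Python, from bench import r gives the robot as it stands.
- The arm moves only by the tool carry_out, never from a script. Its argument "moves" is a list of rows, each a list of 5 numbers: the shift along the tool's x, y, z in m, then the turn about the tool's z in rad, then the finger opening in m, from 0 to 0.0854. In form: [[dx, dy, dz, roll, claw], ...]. A call has exactly 8 rows; each row is the pose to reach, as a shift and turn from the pose commanded when the call began, along the tool's axes at that moment; what a row does not reach only later rows make up. A row lasts 1/10 s, in which the tool goes at most 50 mm and 8.59 degrees, less where a joint would pass 70% of its speed; a pose out of reach is approached as far as the arm can. A call with a gripper value outside its range is refused whole. The fingers move at their own pace and stop on an object; "force" is the grip in N (left out, the last holds). Time passes only in rows, so rows that repeat a pose let the fingers close, or fill a call up. It gives the time, the measured TCP pose, the force, the opening and the grip force at its end, in the units of the state.
- r.get_obs(): the state, without advancing time (a new reading comes with each control period).
- r.grab_frame(name): name is "scene" or "side" or "wrist"; returns the picture (400x640x3 uint8, red, green, blue); there is no depth.
- r.calibration(name): a dict with "fx", "fy", "cx", "cy" (pixels), "k1" (the pictures are not rectified: a ray, as slopes to the right and down, at radius r is drawn at 1 + k1 r^2 times it, then the intrinsics apply), "rvec" (rotation vector, rad) and "tvec" (3), from world to camera coordinates, as OpenCV has them. Camera axes: x right, y down, z forward; pixel columns grow to the right and rows downward; lengths in m; the calibration is good to about 2 mm. A picture is of the moment at which its call begins: read the wrist's pose just before it. calibration takes no time and is no camera call; for the wrist camera it gives the pose at the moment of the call.
- r.hand_in(): hands the job in; it is judged then, once.
The state is a dict: "clock": time; "joints": joint angles; "qvel": joint speeds; "tau": joint torques, N m; "tcp_pos": TCP position; "orientation": TCP orientation; "contact_force": force on the tool from outside, world axes, zero at the start; "moment": the same for the moment, N m; "grip_width": finger opening in m; "gripper_force": force on a finger pad.
Only numpy, scipy, OpenCV 4.12 (cv2) and the standard library are available. Lean on these libraries where they do the work, as an engineer would, in place of code of your own. Each camera call takes 0.05 s, during which the arm holds its last target. There are 200 camera calls.

## Working session

There is one attempt and no reset: what is moved stays moved. The work goes in short steps, Python scripts to look and compute and a tool call to move; the robot and the scene stay as the last step left them, time stands still between calls to the robot, and variables do not carry over. Pictures are saved under pics/ and viewed, at most 10 in all, crops included, and the job is handed in when it is done.

Besides the shell and the picture viewer there is one more tool, called after "Request:" by a JSON object that holds its "fn" and its "kwargs". carry_out: Moves the arm, as the interface text tells. Its arguments: {"type":"object","properties":{"moves":{"type":"array","items":{"type":"array","items":{"type":"number"}}},"force":{"type":"number"}},"required":["moves"]}

```bash
ls; mkdir -p pics
cat > h.py <<'E'
import numpy as np, cv2
from bench import r
from scipy.spatial.transform import Rotation as R
def cal(n): 
    return r.calibration(n)
def proj(c,P):
    P=np.atleast_2d(P); pc=P@R.from_rotvec(np.ravel(c['rvec'])).as_matrix().T+np.ravel(c['tvec'])
    u=pc[:,:2]/pc[:,2:]; u=u*(1+c['k1']*(u**2).sum(1,keepdims=True))
    return u*[c['fx'],c['fy']]+[c['cx'],c['cy']]
def ray(c,p):
    d=(np.array(p,float)-[c['cx'],c['cy']])/[c['fx'],c['fy']]; u=d.copy()
    for _ in range(30): u=d/(1+c['k1']*(u@u))
    M=R.from_rotvec(np.ravel(c['rvec'])).as_matrix()
    return -M.T@np.ravel(c['tvec']), M.T@np.r_[u,1]
def atz(c,p,z):
    o,d=ray(c,p); return o+d*(z-o[2])/d[2]
def tri(*cp):
    A=np.zeros((3,3));b=np.zeros(3)
    for c,p in cp:
        o,d=ray(c,p); d=d/np.linalg.norm(d); Q=np.eye(3)-np.outer(d,d); A+=Q;b+=Q@o
    return np.linalg.solve(A,b)
def snap(n,f):
    c=cal(n); im=r.grab_frame(n); cv2.imwrite('pics/'+f,im[:,:,::-1]); return c,im
E
python3 - <<'E'
from h import *
for n in ('scene','side','wrist'):
    c,im=snap(n,n+'0.png'); print(n,{k:np.round(v,4).tolist() for k,v in c.items()}, ray(c,(320,200)))
print(r.get_obs())
E
```

```text
pics
scene {'fx': 508.9393, 'fy': 508.9393, 'cx': 319.3055, 'cy': 205.6558, 'k1': -0.1564, 'rvec': [1.0294, 2.5443, -0.9148], 'tvec': [0.3837, -0.281, 1.6448]} (array([1.14776874, 0.64610298, 1.09395612]), array([-0.44487087, -0.46529156, -0.76532283]))
side {'fx': 386.3278, 'fy': 386.3278, 'cx': 317.8122, 'cy': 200.431, 'k1': 0.0238, 'rvec': [0.2271, -2.8552, 1.1429], 'tvec': [0.5721, 0.0747, 1.0074]} (array([0.46465961, 0.72326983, 0.78013033]), array([ 0.10257016, -0.68312676, -0.72308402]))
wrist {'fx': 342.3791, 'fy': 342.3791, 'cx': 320.2587, 'cy': 199.5798, 'k1': -0.0217, 'rvec': [-2.811, -0.0003, 0.0026], 'tvec': [-0.6741, -0.0434, 0.3801]} (array([0.67481333, 0.08229432, 0.37239602]), array([-0.00253173, -0.32576616, -0.94544808]))
{'clock': 0.15, 'joints': array([-0.10806846,  0.47764389,  0.02235363,  1.55620383, -0.01152111,
        1.10932297, -0.08312533]), 'qvel': array([ 0.00070093, -0.00192126,  0.00290568, -0.00518967, -0.00116651,
       -0.00093628,  0.00140311]), 'tau': array([ 1.55385478e-03, -5.96924365e+01,  1.60940632e+00, -2.81490952e+01,
        1.26662746e-02,  6.56643446e-03,  5.58682734e-05]), 'tcp_pos': array([ 6.74791888e-01, -1.05506389e-05,  4.03935103e-01]), 'orientation': array([-2.22082138e+00, -2.22070042e+00,  1.70382817e-03]), 'contact_force': array([-0.40691028, -1.34060204, -0.54095861]), 'moment': array([ 0.04304904,  0.0656379 , -0.04534228]), 'gripper_force': 0.0, 'grip_width': 0.08553337819569676}
```

```bash
sleep 1
```

```text
(no output)
```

View pics/scene0.png

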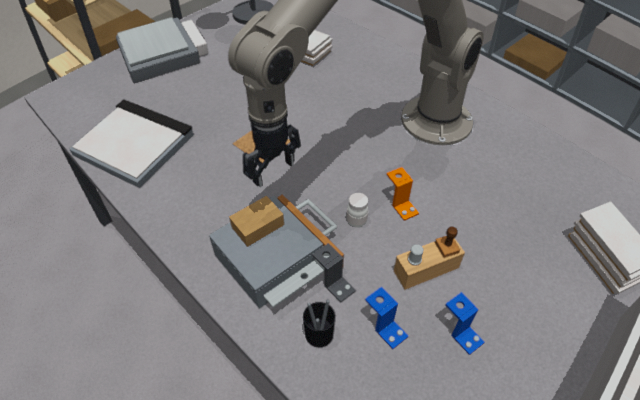

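View pics/side0.png

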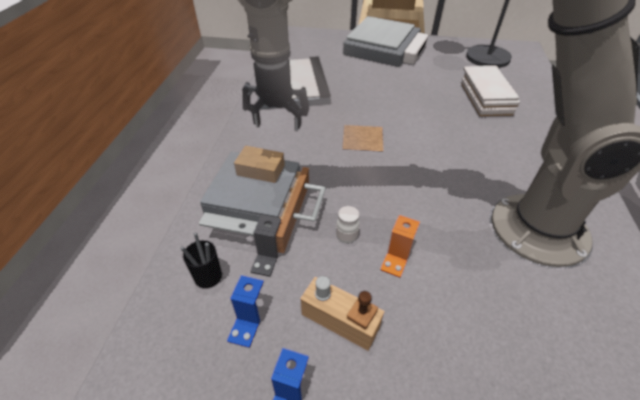

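View pics/wrist0.png

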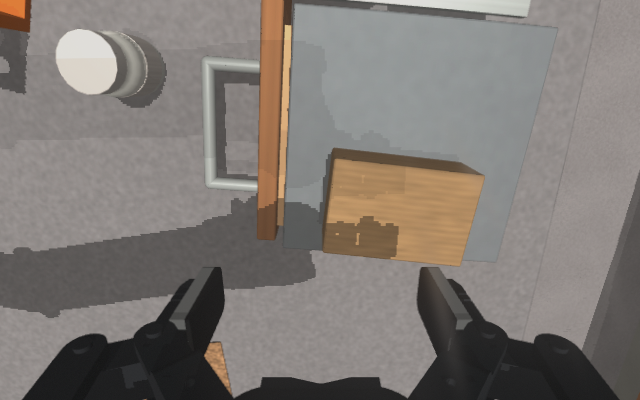

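The scene shows the drawer unit with the card box centre-left, handle at (315,215), the black bracket at (326,256) and strap hole at about (304,275). The jar is at (358,203), the rack with pin knob at (417,254) and stamp at (450,240), and the mat at (250,143). In the side view: bracket (267,224), strap hole (241,226), jar (348,215), knob (323,286), mat (363,138). The wrist view shows the jar's top at (86,62) and the handle bar from (209,60) to (211,185).

Run:
```python
from h import *
S,D,W=cal('scene'),cal('side'),cal('wrist')
p=lambda n,*a:print(n,*[np.round(x,4) for x in a])
p('jartop',atz(S,(358,200),.085),atz(D,(348,213),.085),atz(W,(86,62),.085))
p('handle ends',atz(W,(209,62),.05),atz(W,(211,184),.05))
p('front edge',atz(W,(268,2),.078),atz(W,(267,237),.078))
p('cab top edge far',atz(W,(557,28),.092),atz(W,(497,261),.092),atz(W,(294,3),.092))
p('bracket',tri((S,(326,256)),(D,(267,224))),atz(S,(326,256),.092),atz(D,(267,224),.092))
p('strap',atz(S,(304,275),.066),atz(D,(241,226),.066))
p('knobtop',atz(S,(417,248),.116),atz(D,(323,281),.116))
p('mat',atz(D,(363,138),.003),[atz(D,q,.003)[:2] for q in [(345,124),(381,125),(384,152),(344,152)]])
p('stamp',atz(S,(452,231),.148),atz(D,(365,295),.148))
a=cv2.imread('pics/scene0.png')[185:305,230:480]; b=cv2.imread('pics/side0.png')[185:275,190:440]
cv2.imwrite('pics/c1.png',cv2.resize(np.vstack([a,b[:75]]),None,fx=3,fy=3,interpolation=cv2.INTER_CUBIC))
```

```text
jartop [0.4907 0.1013 0.085 ] [0.4899 0.0987 0.085 ] [0.4892 0.0986 0.085 ]
handle ends [0.5764 0.0996 0.05  ] [ 0.5669 -0.0122  0.05  ]
front edge [0.6345 0.1409 0.078 ] [ 0.624  -0.0562  0.078 ]
cab top edge far [0.8517 0.1219 0.092 ] [ 0.8385 -0.0742  0.092 ] [0.6553 0.1374 0.092 ]
bracket [0.6731 0.1684 0.0893] [0.6751 0.171  0.092 ] [0.672  0.1689 0.092 ]
strap [0.7378 0.1611 0.066 ] [0.7398 0.1639 0.066 ]
knobtop [0.5184 0.3154 0.116 ] [0.5189 0.314  0.116 ]
mat [ 0.4788 -0.3114  0.003 ] [[ 0.5458 -0.3797]
 [ 0.424  -0.3933]
 [ 0.4079 -0.2498]
 [ 0.5324 -0.2299]]
stamp [0.4426 0.3536 0.148 ] [0.436  0.3506 0.148 ]
```

View pics/c1.png

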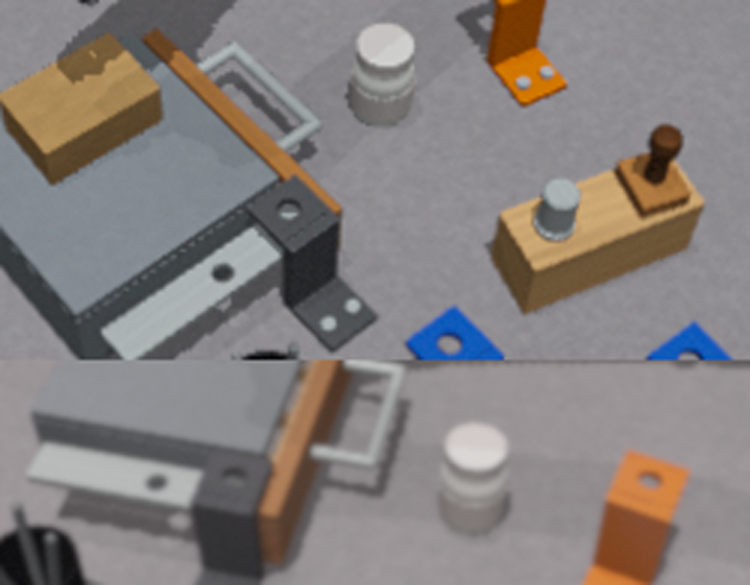

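The crop confirms the bracket hole at scene (326.7,254.7) / side (268,224) and the strap hole at (304.3,275.7) / (242,225.7), so the drawer has about 66 mm to travel with a unit yaw of about -0.07 rad. The jar is upright at about (0.490, 0.0995), so I'll grasp it now.

Request:
{"fn": "carry_out", "kwargs": {"moves": [[0.02,-0.037,0.02,0,0.085],[0.04,-0.074,0.04,0,0.085],[0.06,-0.111,0.06,0,0.085],[0.08,-0.148,0.08,0,0.085],[0.0995,-0.185,0.1,0,0.085],[0.0995,-0.185,0.1,0,0.085],[0.0995,-0.185,0.1,0,0.085],[0.0995,-0.185,0.1,0,0.085]], "force": 40}}

```text
clock: 0.95
tcp_pos: [0.4913, 0.0992, 0.3054]
orientation: [2.222, 2.219, 0.003]
contact_force: [1.1, -0.3, 0.8]
grip_width: 0.0852
gripper_force: 0.0
```

Request:
{"fn": "carry_out", "kwargs": {"moves": [[0,0,0.03,0,0.085],[0,0,0.06,0,0.085],[0,0,0.09,0,0.085],[0,0,0.108,0,0.085],[0,0,0.108,0,0.085],[0,0,0.108,0,0.085],[0,0,0.108,0,0.045],[0,0,0.108,0,0.045]]}}

```text
clock: 1.75
tcp_pos: [0.4906, 0.0995, 0.1979]
orientation: [2.221, 2.22, 0.003]
contact_force: [-2.8, -1.3, 1.5]
grip_width: 0.0591
gripper_force: 0.7
```

Request:
{"fn": "carry_out", "kwargs": {"moves": [[0,0,0,0,0.045],[0,0,0,0,0.045],[0,0,0,0,0.045],[0,0,0,0,0.045],[0,0,0,0,0.045],[0,0,0,0,0.045],[0,0,0,0,0.045],[0,0,0,0,0.045]]}}

```text
clock: 2.55
tcp_pos: [0.4903, 0.0996, 0.198]
orientation: [2.221, 2.221, 0.002]
contact_force: [-2.9, -0.4, 7.2]
grip_width: 0.0548
gripper_force: 41.9
```

Request:
{"fn": "carry_out", "kwargs": {"moves": [[0,0,-0.03,0,0.045],[0,0,-0.06,0,0.045],[-0.03,0,-0.07,0,0.045],[-0.07,0,-0.07,0,0.045],[-0.11,0,-0.07,0,0.045],[-0.15,-0.005,-0.07,0,0.045],[-0.19,-0.005,-0.07,0,0.045],[-0.23,-0.005,-0.07,0,0.045]]}}

```text
clock: 3.35
tcp_pos: [0.4845, -0.132, 0.2673]
orientation: [2.221, 2.221, 0.001]
contact_force: [1.6, 0.9, -2.6]
grip_width: 0.0549
gripper_force: 44.9
```

Request:
{"fn": "carry_out", "kwargs": {"moves": [[-0.04,-0.005,0,0,0.045],[-0.08,-0.007,0,0,0.045],[-0.12,-0.007,0,0,0.045],[-0.15,-0.007,0,0,0.045],[-0.17,-0.007,0,0,0.045],[-0.1815,-0.007,0,0,0.045],[-0.1815,-0.007,0,0,0.045],[-0.1815,-0.007,0,0,0.045]]}}

```text
clock: 4.15
tcp_pos: [0.4781, -0.3108, 0.2667]
orientation: [-2.22, -2.222, -0.001]
contact_force: [-0.2, -0.1, -2.6]
grip_width: 0.0547
gripper_force: 44.8
```

Request:
{"fn": "carry_out", "kwargs": {"moves": [[0,0,0.02,0,0.045],[0,0,0.035,0,0.045],[0,0,0.05,0,0.045],[0,0,0.06,0,0.045],[0,0,0.064,0,0.045],[0,0,0.066,0,0.045],[0,0,0.066,0,0.045],[0,0,0.066,0,0.045]]}}

```text
clock: 4.95
tcp_pos: [0.4782, -0.312, 0.2011]
orientation: [2.221, 2.221, 0.0]
contact_force: [-0.3, 1.0, 0.0]
grip_width: 0.0542
gripper_force: 45.2
```

Run:
```python
from h import *
o=r.get_obs(); print(o['tcp_pos'],o['grip_width'],o['gripper_force'],o['contact_force'])
c,im=snap('side','side1.png')
S,im2=snap('scene','scene1.png')
a=cv2.resize(im[60:260,240:440],None,fx=2,fy=2); b=cv2.resize(im2[80:280,190:390],None,fx=2,fy=2)
cv2.imwrite('pics/c2.png',np.hstack([a,b])[:,:,::-1])
for q in [(.478,-.312,.003),(.478,-.312,.088)]: print(proj(c,q),proj(S,q))
```

```text
[ 0.47823408 -0.31202215  0.2010896 ] 0.05420278844321628 45.16167659960047 [-0.31826156  1.01184339  0.0164877 ]
[[363.27415746 137.90766093]] [[262.41724062 141.93386376]]
[[365.64461804 115.90230316]] [[259.92103956 121.23889015]]
```

View pics/c2.png

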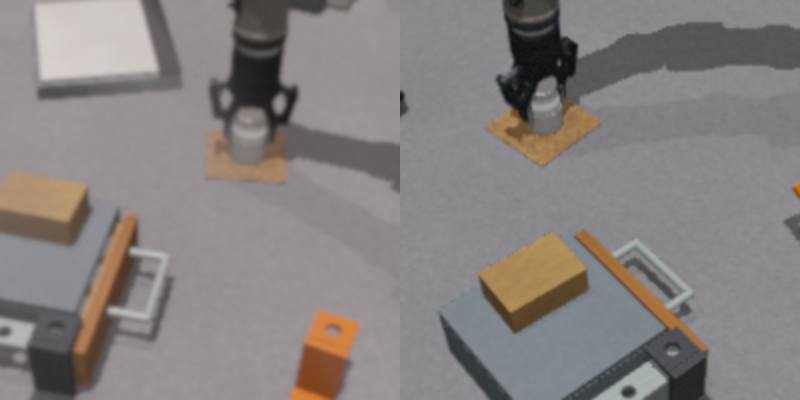

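The jar is held upright at the mat's centre and the contact force has dropped to zero, so it is standing on the mat. I'll release it, rise, and go to look at the holes from above.

Request:
{"fn": "carry_out", "kwargs": {"moves": [[0,0,0,0,0.085],[0,0,0,0,0.085],[0,0,0,0,0.085],[0,0,-0.005,0,0.085],[0,0,-0.03,0,0.085],[0,0,-0.07,0,0.085],[0,0,-0.11,0,0.085],[0.01,0.01,-0.15,0,0.085]]}}

```text
clock: 5.85
tcp_pos: [0.4865, -0.3035, 0.3526]
orientation: [2.225, 2.218, -0.002]
contact_force: [0.8, -0.2, -0.9]
grip_width: 0.0851
gripper_force: 0.0
```

Request:
{"fn": "carry_out", "kwargs": {"moves": [[0.03,0.02,-0.02,0,0.06],[0.07,0.04,-0.05,0,0.06],[0.11,0.06,-0.05,0,0.06],[0.15,0.08,-0.05,0,0.06],[0.19,0.1,-0.05,0,0.06],[0.23,0.12,-0.05,0,0.06],[0.27,0.14,-0.05,0,0.06],[0.31,0.16,-0.05,0,0.06]]}}

```text
clock: 6.65
tcp_pos: [0.6485, 0.0096, 0.4012]
orientation: [2.221, 2.221, 0.0]
contact_force: [0.0, 0.1, 0.4]
grip_width: 0.0601
gripper_force: 0.0
```

Request:
{"fn": "carry_out", "kwargs": {"moves": [[0.04,0.02,0,0,0.06],[0.07,0.04,0,0,0.06],[0.092,0.052,0,0,0.06],[0.092,0.052,0,0,0.06],[0.092,0.052,0,0,0.06],[0.092,0.052,0,0,0.06],[0.092,0.052,0,0,0.06],[0.092,0.052,0,0,0.06]]}}

```text
clock: 7.45
tcp_pos: [0.6999, 0.0987, 0.4011]
orientation: [2.223, 2.219, -0.0]
contact_force: [0.9, -0.1, 0.3]
grip_width: 0.0604
gripper_force: 0.0
```

Run:
```python
from h import *
print(r.get_obs()['tcp_pos'])
c,im=snap('wrist','w1.png'); import json
json.dump({k:np.array(v).tolist() for k,v in c.items()},open('w1.json','w'))
for q in [(.6735,.17,.092),(.7388,.1625,.066),(.571,.044,.05)]: print(proj(c,q))
```

```text
[0.69985735 0.09865263 0.40105447]
[[286.11093914  97.15479013]]
[[365.391951   104.86221555]]
[[193.43772911 225.09370826]]
```

View pics/w1.png

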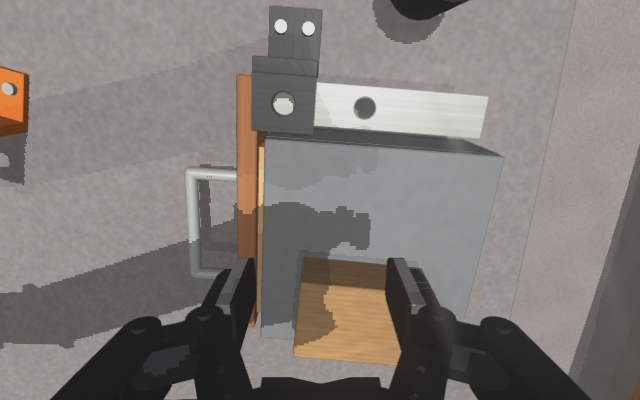

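The wrist view shows the bracket hole at about (284,103), the strap hole at (365,107), and the handle bar from (191,172) to (195,275). Next I'll refine the hole centres and the yaw.

```bash
cat >> h.py <<'E'
def blob(im,x,y,s,bright):
    g=cv2.GaussianBlur(cv2.cvtColor(im[y-s:y+s,x-s:x+s],cv2.COLOR_RGB2GRAY),(3,3),0)
    t,m=cv2.threshold(g,0,255,(cv2.THRESH_BINARY if bright else cv2.THRESH_BINARY_INV)+cv2.THRESH_OTSU)
    n,l,st,ce=cv2.connectedComponentsWithStats(m)
    i=l[s,s]; b=st[i]
    return np.array([b[0]+(b[2]-1)/2+x-s,b[1]+(b[3]-1)/2+y-s]),b
E
python3 - <<'E'
from h import *
import json
c={k:np.array(v) for k,v in json.load(open('w1.json')).items()}
im=cv2.imread('pics/w1.png')[:,:,::-1].copy()
b,s1=blob(im,284,103,16,True); s,s2=blob(im,365,107,16,False); print(b,s1,s,s2)
B=atz(c,b,.092);S=atz(c,s,.066); 
S2=atz(cal('scene'),(304.3,275.7),.066); B2=atz(cal('scene'),(326.7,254.7),.092)
D2=atz(cal('side'),(242,225.7),.066); D3=atz(cal('side'),(268,224),.092)
print(B,B2,D3);print(S,S2,D2)
e=[atz(c,q,z) for q,z in [((487,97),.066),((318,83),.066),((191,172),.05),((195,275),.05),((501,156),.092),((266,139),.092)]]
v=e[0]-e[1];print('strap',np.arctan2(v[1],v[0]));v=e[2]-e[3];print('bar',np.arctan2(-v[0],v[1]),(e[2]+e[3])/2)
v=e[4]-e[5];print('cab',np.arctan2(v[1],v[0]));v=S-B;print(np.arctan2(v[1],v[0]),np.linalg.norm(v[:2]))
E
```

```text
[283. 106.] [  6  11  19  17 263] [364.5 107.5] [  5   6  22  22 382]
[0.67083612 0.16332676 0.092     ] [0.67137272 0.1695621  0.092     ] [0.66972815 0.16855965 0.092     ]
[0.73811918 0.16030334 0.066     ] [0.73860041 0.16296751 0.066     ] [0.7377379  0.16263474 0.066     ]
strap -0.07708590556730324
bar -0.08784165594385078 [0.57043637 0.04270246 0.05      ]
cab -0.07285086176589327
-0.04490561691608907 0.06735095171698498
```

Request:
{"fn": "carry_out", "kwargs": {"moves": [[-0.012,-0.03,0.02,0.02,0.05],[-0.024,-0.06,0.04,0.04,0.05],[-0.036,-0.09,0.06,0.06,0.05],[-0.048,-0.115,0.08,0.077,0.05],[-0.056,-0.129,0.1,0.077,0.05],[-0.056,-0.129,0.11,0.077,0.05],[-0.056,-0.129,0.12,0.077,0.05],[-0.056,-0.129,0.13,0.077,0.05]], "force": 40}}

```text
clock: 8.3
tcp_pos: [0.5723, 0.0446, 0.2708]
orientation: [2.304, 2.134, 0.003]
contact_force: [0.8, -0.2, -0.3]
grip_width: 0.0498
gripper_force: 0.0
```

Request:
{"fn": "carry_out", "kwargs": {"moves": [[0,0,0.02,0,0.05],[0,0,0.04,0,0.05],[0,0,0.06,0,0.05],[0,0,0.066,0,0.05],[0,0,0.066,0,0.05],[0,0,0.066,0,0.0],[0,0,0.066,0,0.0],[0,0,0.066,0,0.0]]}}

```text
clock: 9.1
tcp_pos: [0.5715, 0.0442, 0.2051]
orientation: [2.305, 2.134, 0.002]
contact_force: [1.8, 1.0, 1.1]
grip_width: 0.0105
gripper_force: 38.9
```

Request:
{"fn": "carry_out", "kwargs": {"moves": [[0,0,0,0,0.0],[0,0,0,0,0.0],[0,0,0,0,0.0],[0,0,0,0,0.0],[0,0,0,0,0.0],[0,0,0,0,0.0],[0,0,0,0,0.0],[0,0,0,0,0.0]]}}

```text
clock: 9.9
tcp_pos: [0.5714, 0.0442, 0.205]
orientation: [2.305, 2.134, 0.002]
contact_force: [3.1, 1.4, 5.5]
grip_width: 0.0106
gripper_force: 39.2
```

Request:
{"fn": "carry_out", "kwargs": {"moves": [[0,-0.01,0,0,0.0],[0,-0.02,0,0,0.0],[0,-0.03,0,0,0.0],[0,-0.04,0,0,0.0],[0,-0.05,0,0,0.0],[0,-0.06,0,0,0.0],[0,-0.067,0,0,0.0],[0,-0.067,0,0,0.0]]}}

```text
clock: 10.7
tcp_pos: [0.5026, 0.0495, 0.205]
orientation: [-2.304, -2.134, 0.002]
contact_force: [-1.5, 2.5, 10.6]
grip_width: 0.0102
gripper_force: 40.7
```

Request:
{"fn": "carry_out", "kwargs": {"moves": [[0,0,0,0,0.0],[0,0,0,0,0.05],[0,0,0,0,0.05],[0,0,0,0,0.05],[0,0,0,0,0.05],[0,0,-0.03,0,0.05],[0,0,-0.07,0,0.05],[0,0,-0.12,0,0.05]]}}

```text
clock: 11.5
tcp_pos: [0.5035, 0.0489, 0.3246]
orientation: [-2.304, -2.133, 0.005]
contact_force: [2.7, 0.3, -0.2]
grip_width: 0.0503
gripper_force: 0.0
```

Request:
{"fn": "carry_out", "kwargs": {"moves": [[0.005,0.02,-0.02,0,0.05],[0.015,0.05,-0.025,0,0.05],[0.025,0.085,-0.025,0,0.05],[0.037,0.12,-0.025,0,0.05],[0.045,0.145,-0.025,0,0.05],[0.049,0.158,-0.025,0,0.05],[0.049,0.158,-0.025,0,0.05],[0.049,0.158,-0.025,0,0.05]]}}

```text
clock: 12.3
tcp_pos: [0.6651, 0.0856, 0.3491]
orientation: [-2.305, -2.134, 0.002]
contact_force: [0.4, -0.3, -0.4]
grip_width: 0.05
gripper_force: 0.0
```

Run:
```python
from h import *
c,im=snap('wrist','w2.png'); print(r.get_obs()['tcp_pos'],ray(c,(320,200))[0])
p=proj(c,(.671,.1675,.092))[0]; print(p)
print(proj(c,[(.671,.1675,.066),(.681,.1675,.092),(.671,.1775,.092)]))
x,y=p.astype(int); x0,y0=x-60,max(y-45,0); print(x0,y0)
S,a=snap('scene','s2.png'); a=a[225:285,290:370]
w=cv2.resize(im[y0:y0+100,x0:x0+120],(720,600),interpolation=cv2.INTER_CUBIC)
cv2.imwrite('pics/c3.png',w[:,:,::-1])
```

```text
[0.66481859 0.08550895 0.34927832] [0.67162394 0.16763928 0.31758887]
[319.77393562  82.54026808]
[[319.87502192  82.50772861]
 [335.74644139  81.24360722]
 [318.51226994  65.52205494]]
259 37
```

View pics/c3.png

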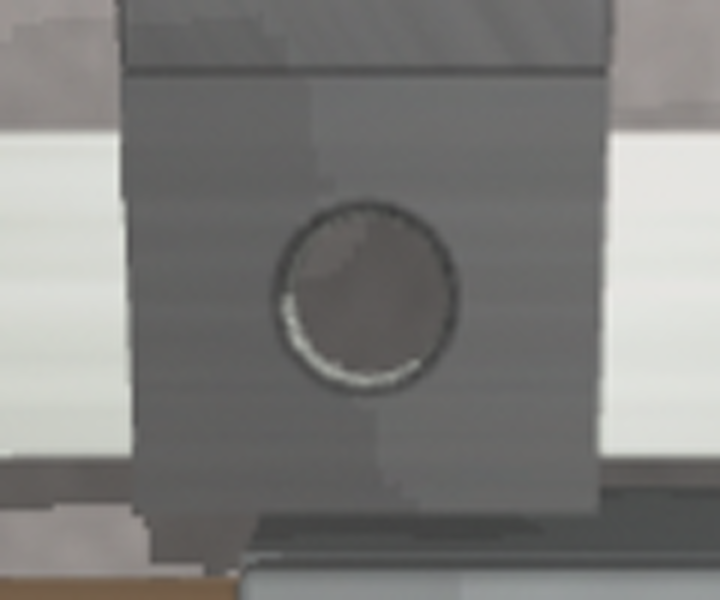

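The crop shows the bracket hole centred at crop (365,298), i.e. pixel (319.9,86.8), which puts it at about (0.671,0.165). The counter is visible through both holes with only a sub-millimetre sliver of strap at lower left, so the drawer is aligned within the pin's clearance. Next is the pin.

Request:
{"fn": "carry_out", "kwargs": {"moves": [[0.03,-0.02,0,0,0.06],[0.06,-0.045,0,0,0.06],[0.095,-0.07,0,0,0.06],[0.13,-0.095,0,0,0.06],[0.16,-0.12,0.01,0,0.06],[0.19,-0.145,0.025,0,0.06],[0.208,-0.158,0.04,0,0.06],[0.2155,-0.1635,0.049,0,0.06]], "force": 60}}

```text
clock: 13.2
tcp_pos: [0.5165, 0.3153, 0.3001]
orientation: [-2.3, -2.138, 0.001]
contact_force: [-0.8, -0.3, -0.9]
grip_width: 0.0598
gripper_force: 0.0
```

Request:
{"fn": "carry_out", "kwargs": {"moves": [[0,0,0,0,0.06],[0,0,0.01,0,0.06],[0,0,0.025,0,0.06],[0,0,0.04,0,0.06],[0,0,0.046,0,0.06],[0,0,0.046,0,0.06],[0,0,0.046,0,0.02],[0,0,0.046,0,0.02]]}}

```text
clock: 14.0
tcp_pos: [0.5194, 0.3135, 0.2552]
orientation: [2.305, 2.134, 0.002]
contact_force: [0.0, -0.0, -0.6]
grip_width: 0.0316
gripper_force: 0.0
```

Request:
{"fn": "carry_out", "kwargs": {"moves": [[0,0,0,0,0.02],[0,0,0,0,0.02],[0,0,0,0,0.02],[0,0,0,0,0.02],[0,0,0,0,0.02],[0,0,0,0,0.02],[0,0,0,0,0.02],[0,0,0,0,0.02]]}}

```text
clock: 14.8
tcp_pos: [0.5194, 0.3136, 0.2555]
orientation: [2.305, 2.134, 0.002]
contact_force: [-0.1, -0.4, 5.7]
grip_width: 0.0286
gripper_force: 59.6
```

Request:
{"fn": "carry_out", "kwargs": {"moves": [[0,0,-0.02,0,0.02],[0,0,-0.04,0,0.02],[0,0,-0.065,0,0.02],[0,0,-0.09,0,0.02],[0,0,-0.11,0,0.02],[-0.01,0.012,-0.115,0,0.02],[-0.035,0.042,-0.115,0,0.02],[-0.06,0.072,-0.115,0,0.02]]}}

```text
clock: 15.6
tcp_pos: [0.587, 0.2466, 0.3688]
orientation: [2.303, 2.136, -0.002]
contact_force: [0.5, -0.1, -1.1]
grip_width: 0.0288
gripper_force: 60.2
```

Request:
{"fn": "carry_out", "kwargs": {"moves": [[-0.02,0.024,0,0,0.02],[-0.04,0.048,0,0,0.02],[-0.06,0.07,0,0,0.02],[-0.07,0.084,0,0,0.02],[-0.0755,0.0905,0,0,0.02],[-0.0755,0.0905,0,0,0.02],[-0.0755,0.0905,0,0,0.02],[-0.0755,0.0905,0,0,0.02]]}}

```text
clock: 16.4
tcp_pos: [0.6698, 0.1675, 0.3697]
orientation: [-2.302, -2.136, -0.0]
contact_force: [0.2, 0.3, -1.1]
grip_width: 0.0286
gripper_force: 60.2
```

Request:
{"fn": "carry_out", "kwargs": {"moves": [[0,0,0.01,0,0.02],[0,0,0.02,0,0.02],[0,0,0.02,0,0.02],[0,0,0.02,0,0.02],[0,0,0.02,0,0.02],[0,0,0.02,0,0.02],[0,0,0.02,0,0.02],[0,0,0.02,0,0.02]]}}

```text
clock: 17.2
tcp_pos: [0.6707, 0.1657, 0.35]
orientation: [2.305, 2.134, 0.001]
contact_force: [-0.6, 0.4, -1.4]
grip_width: 0.0283
gripper_force: 60.2
```

Run:
```python
from h import *
o=r.get_obs(); t=o['tcp_pos']; print(t,o['gripper_force'],o['contact_force'])
T=[]
for n in ('scene','side'):
    c,im=snap(n,n+'3.png'); p=proj(c,[t-[0,0,.2455],(.671,.165,.092),t-[0,0,.1855]]); print(n,p)
    x,y=p[1].astype(int); x0,y0=x-33,y-50; print(x0,y0)
    T.append(cv2.resize(im[y0:y0+75,x0:x0+50 if 0 else x0+66],None,fx=6,fy=6,interpolation=cv2.INTER_CUBIC))
cv2.imwrite('pics/c4.png',np.hstack(T)[:,:,::-1])
```

```text
[0.67074212 0.16567632 0.34998323] 60.20812512841076 [-0.56469102  0.35295168 -1.36910117]
scene [[325.76644959 250.58782404]
 [325.46356657 253.46076638]
 [325.89345591 235.54619343]]
292 203
side [[267.38059101 219.50464471]
 [267.84398417 222.77855616]
 [264.82683708 201.610712  ]]
234 172
```

View pics/c4.png

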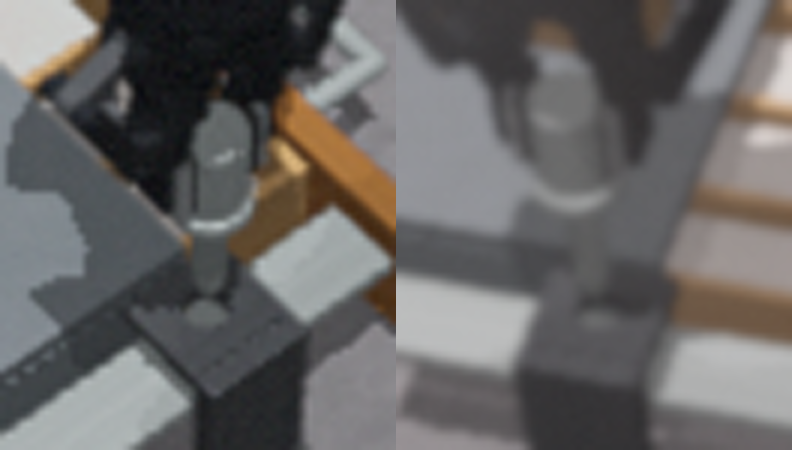

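In both views the tip (scene ≈(326.7,251), side ≈(266.7,220)) is above the hole (scene ≈(326.6,255), side ≈(268,224.5)), possibly 2 mm off in y. The wrist camera is closer, so I'll check with it.

Run:
```python
from h import *
o=r.get_obs(); t=o['tcp_pos']
c,im=snap('wrist','w4.png')
P=[t-[0,0,.2455],t-[0,0,.1855],(.671,.165,.092),(.671,.168,.092),(.681,.165,.092)]
p=proj(c,P); print(p)
x,y=p[2].astype(int); x0,y0=x-50,y-45; print(x0,y0)
cv2.imwrite('pics/c5.png',cv2.resize(im[y0:y0+75,x0:x0+100],None,fx=8,fy=8,interpolation=cv2.INTER_CUBIC)[:,:,::-1])
```

```text
[[319.92460005 212.14314521]
 [319.82186505 254.88965146]
 [320.45303514 206.7015639 ]
 [320.12394646 202.69647424]
 [334.62530427 205.67146251]]
270 161
```

View pics/c5.png

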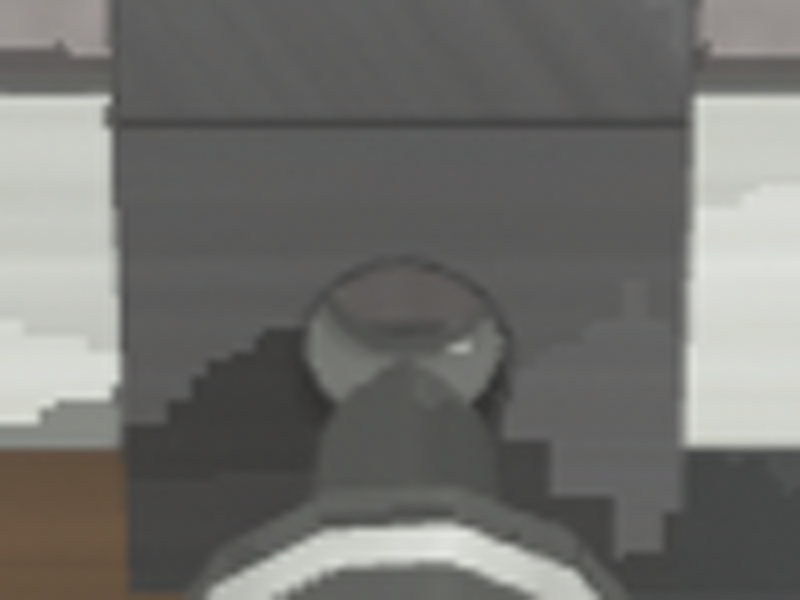

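The rim of the bracket hole spans crop x 302–510 with its top at y 257, so its centre is about pixel (320.3,204.7). The tip's far edge is at crop (408,357) and the collar's far edge at about (405,487). I'll fit the pin offset from these.

Run:
```python
from h import *
o=r.get_obs(); t=o['tcp_pos']; c=cal('wrist')
px=lambda x,y:(270+x/8-.44,161+y/8-.44)
a=np.linspace(0,2*np.pi,73)
def ring(P,rad): return proj(c,np.c_[P[0]+rad*np.cos(a),P[1]+rad*np.sin(a),0*a+P[2]])
print('seen tip',px(408,357),'collar',px(405,487),'hole top',px(406,257))
for off in (0,.002,.004):
  for dz in (0,-.003):
    q=t+[0,off,dz]
    print(off,dz,'tip',ring(q-[0,0,.2455],.003)[:,1].min(),'collar',ring(q-[0,0,.1855],.017)[:,1].min(),ring(q-[0,0,.1795],.017)[:,1].min())
for y in (.165,.167,.169):
    R_=ring((.671,y,.092),.009); print('hole',y,R_[:,1].min(),R_[:,0].min(),R_[:,0].max())
print('seen lr',px(302,0)[0],px(510,0)[0])
```

```text
seen tip (320.56, 205.185) collar (320.185, 221.435) hole top (320.31, 192.685)
0 0 tip 207.88969791149364 collar 223.70100825036508 228.6801230680154
0 -0.003 tip 206.34572755903116 collar 221.33602647648362 226.14761290592466
0.002 0 tip 205.07616427792033 collar 219.91299111613867 224.77885623113428
0.002 -0.003 tip 203.56247592692333 collar 217.6023077538177 222.30376673045643
0.004 0 tip 202.24654299295412 collar 216.095061847923 220.8456083866447
0.004 -0.003 tip 200.76351939234962 collar 213.83963772073508 218.4289995903138
hole 0.165 194.56550709385772 307.71174390842486 333.27446070878796
hole 0.167 191.83276422128924 307.4582766131898 333.0899766118563
hole 0.169 189.0851577548587 307.2034740671081 332.90446092138063
seen lr 307.31 333.31
```

The pin sits about 1 mm too far in +y relative to the hole, so I'll correct that and insert.

Request:
{"fn": "carry_out", "kwargs": {"moves": [[-0.001,0,0.005,0,0.02],[-0.001,0,0.011,0,0.02],[-0.001,0,0.017,0,0.02],[-0.001,0,0.022,0,0.02],[-0.001,0,0.026,0,0.02],[-0.001,0,0.03,0,0.02],[-0.001,0,0.033,0,0.02],[-0.001,0,0.036,0,0.02]]}}

```text
clock: 18.15
tcp_pos: [0.6706, 0.1647, 0.3135]
orientation: [2.305, 2.134, 0.0]
contact_force: [0.0, -0.8, -1.5]
grip_width: 0.0285
gripper_force: 60.2
```

Request:
{"fn": "carry_out", "kwargs": {"moves": [[0,0,0.004,0,0.02],[0,0,0.008,0,0.02],[0,0,0.012,0,0.02],[0,0,0.016,0,0.02],[0,0,0.02,0,0.02],[0,0,0.024,0,0.02],[0,0,0.028,0,0.02],[0,0,0.03,0,0.02]]}}

```text
clock: 18.95
tcp_pos: [0.6705, 0.1647, 0.2831]
orientation: [-2.305, -2.134, 0.001]
contact_force: [-0.9, -0.8, -1.2]
grip_width: 0.0286
gripper_force: 60.2
```

Request:
{"fn": "carry_out", "kwargs": {"moves": [[0,0,0.002,0,0.02],[0,0,0.003,0,0.02],[0,0,0.004,0,0.02],[0,0,0.005,0,0.02],[0,0,0.0055,0,0.02],[0,0,0.006,0,0.02],[0,0,0.006,0,0.02],[0,0,0.006,0,0.02]]}}

```text
clock: 19.75
tcp_pos: [0.6706, 0.1647, 0.2777]
orientation: [2.305, 2.134, 0.0]
contact_force: [-0.1, -0.3, -1.6]
grip_width: 0.0288
gripper_force: 60.2
```

Request:
{"fn": "carry_out", "kwargs": {"moves": [[0,0,0.0005,0,0.02],[0,0,0.001,0,0.02],[0,0,0.001,0,0.02],[0,0,0.0015,0,0.02],[0,0,0.0015,0,0.02],[0,0,0.002,0,0.02],[0,0,0.002,0,0.02],[0,0,0.002,0,0.02]]}}

```text
clock: 20.55
tcp_pos: [0.6706, 0.1647, 0.2775]
orientation: [2.305, 2.134, 0.001]
contact_force: [-5.4, -0.6, 11.2]
grip_width: 0.0288
gripper_force: 61.6
```

Contact of 11 N at exactly the expected seat height means the collar is on the bracket. I'll release and retreat straight up.

Request:
{"fn": "carry_out", "kwargs": {"moves": [[0,0,-0.001,0,0.02],[0,0,-0.0015,0,0.055],[0,0,-0.0015,0,0.055],[0,0,-0.0015,0,0.055],[0,0,-0.0015,0,0.055],[0,0,-0.0015,0,0.055],[0,0,-0.0015,0,0.055],[0,0,-0.01,0,0.055]]}}

```text
clock: 21.35
tcp_pos: [0.6701, 0.1646, 0.2847]
orientation: [-2.304, -2.134, 0.004]
contact_force: [0.8, 0.9, -0.1]
grip_width: 0.0548
gripper_force: 0.0
```

Request:
{"fn": "carry_out", "kwargs": {"moves": [[0,0,-0.02,0,0.055],[0,0,-0.05,0,0.055],[0,0,-0.09,0,0.055],[0,0,-0.13,0,0.055],[-0.03,0,-0.15,0,0.055],[-0.07,0,-0.15,0,0.055],[-0.11,0,-0.15,0,0.055],[-0.11,0,-0.15,0,0.055]]}}

```text
clock: 22.15
tcp_pos: [0.662, 0.0469, 0.437]
orientation: [2.313, 2.12, -0.003]
contact_force: [0.5, -0.8, -1.1]
grip_width: 0.0547
gripper_force: 0.0
```

Run:
```python
from h import *
T=[]
c,im=snap('scene','s5.png'); a=cv2.resize(im[100:350,190:490],(600,500),interpolation=cv2.INTER_CUBIC)
b=cv2.resize(im[225:290,293:360],(200,194),interpolation=cv2.INTER_CUBIC)
d,i2=snap('side','d5.png'); e=cv2.resize(i2[180:245,235:302],(200,194)); f=cv2.resize(i2[95:170,320:410],(200,112))
cv2.imwrite('pics/c6.png',np.hstack([a,np.vstack([b,e,f])])[:,:,::-1] if 0 else np.hstack([a[:500],np.vstack([b,e,f])[:500]])[:,:,::-1])
print(r.get_obs()['contact_force'],proj(c,(.671,.1665,.138)),proj(c,(.671,.1665,.092)))
```

```text
[ 0.39309122  0.25419574 -0.33871914] [[326.00708425 242.61031866]] [[325.90659355 253.83780362]]
```

View pics/c6.png

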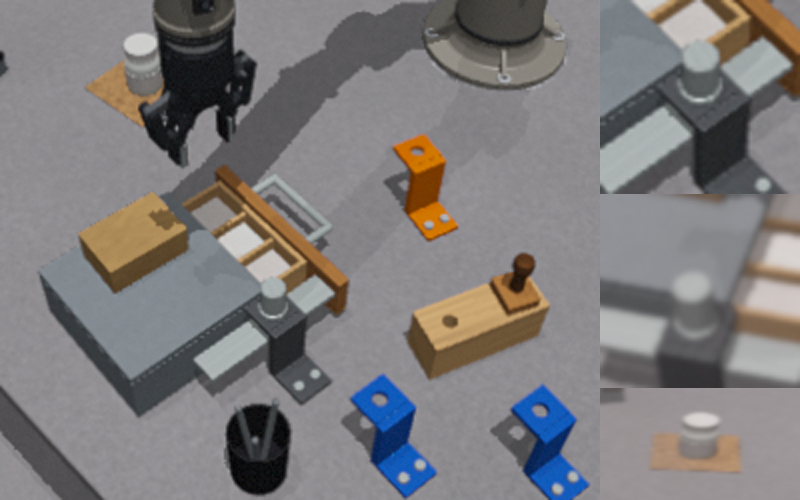

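The pin's collar sits on the bracket at crop (273,313), the drawer is out, and the jar stands upright on the mat at (142,65). The stamp, card box and cup have not been moved, and the gripper is clear.

```bash
python3 -c "
from bench import r
print(r.hand_in())"
```

```text
the job is handed in; nothing more can be done
None
```

The job is done and handed in at about 22 s: the jar stands on its mat, the drawer is out, and the pin is through the bracket with its collar seated; the stamp, card box and cup were left alone, and the arm is touching nothing.

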